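# Comb spacer into the slat drying rack

### The job

Freshly oiled slats are drying on edge in the rack. Take the spacer whose four teeth match the four gaps between the slats (red handle) and lower it by its handle onto the rack, about halfway along the slats and square to them, until every tooth is in its gap and its back rests on the slats' top edges, then let go. Leave the other two spacers standing where they are.

Things in the scene. Friction and masses are not known exactly. Their poses are not given: they have to be found in the camera images.
- rack: Drying rack, fixed: plywood base 150 x 196 x 16 mm (x, y, z) with five dark slats standing on edge, held firmly, each 140 mm long (along x), 12 mm thick, at y = -80, -40, 0, 40, 80 mm, top edges 82 mm above the bench. The four gaps are 28 mm wide, free down to 26 mm above the bench. Origin: centre of the base's underside, on the bench; z up.
- four_tooth: Matching spacer, loose, ~0.16 kg, RED handle, stands on its teeth: four, 44 x 10 mm (x, y), 50 mm tall, at y = -60, -20, 20, 60 mm. Back on them 30 x 136 mm, 50 to 62 mm above the tips; handle centred on it, 18 mm thick (x), 80 long (y), 62 to 107 mm above the tips. Half turn is the same. Origin: centre, at tip level; z up. Home: 32 mm straight above the rack's origin, its y along the rack's y.
- three_tooth: Spacer for another rack, BLUE handle: same back and handle, but three teeth 14 mm thick, 60 mm apart; does not fit these slats. Loose, stands on its teeth; leave it alone. Origin and axes as for four_tooth.
- six_tooth: Spacer for another rack, YELLOW handle: same back and handle, but six teeth 8 mm thick, 25 mm apart; does not fit these slats. Loose, stands on its teeth; leave it alone. Origin and axes as for four_tooth.
Not all that is in view belongs to the job. Leave any purple look-alike of the four_tooth alone.

How it is judged (in metres and radians):
On the way:
1. the four-toothed spacer, still held, has its teeth at least 10 mm deep between the slats (contact force between the fingers and four_tooth above 0.5 N and z of four_tooth in the frame of rack below 0.072 m and y of four_tooth in the frame of rack between -0.015 and 0.015 m and x of four_tooth in the frame of rack between -0.06 and 0.06 m), for 0.05 s.
At the end, for the whole second after the job is handed in: The four-toothed spacer rests in the rack, still, upright (0.1 rad), each tooth in its gap (15 mm across), back on the slats' top edges (6 mm), within 30 mm of the slats' middle and 0.21 rad of square to them; the other two spacers are within 30 mm of where they started (z of four_tooth in the frame of rack between 0.026 and 0.038 m and y of four_tooth in the frame of rack between -0.015 and 0.015 m and x of four_tooth in the frame of rack between -0.03 and 0.03 m and angle between the y axis of four_tooth and the y axis of rack, either way round below 0.21 rad and angle between four_tooth's own z axis and vertical below 0.1 rad and linear speed of four_tooth below 0.02 m/s and distance of each of three_tooth, six_tooth from where it was at the start of the episode below 0.03 m); the robot touches nothing.
It fails at once if one of the other two spacers is shifted by more than 30 mm or tipped over (distance of any of three_tooth, six_tooth from where it was at the start of the episode above 0.03 m or angle between any of three_tooth, six_tooth's own z axis and vertical above 0.4 rad).
It also fails if it takes over 45 s, if anything falls off the work surface, if the arm or the gripper's body presses on something with over 40 N, if the wrist force passes 120 N, or if a joint passes its speed limit or range.

### The arm

A 6-joint arm with a two-finger parallel gripper is mounted at the origin on the work surface. World frame = base frame: x ahead of the robot, y to its left, z up, the work surface at z = 0. Lengths are in m, angles in degrees, forces in N, time in s.
With the tool pointing down it reaches from about 0.35 to 0.875 m from the base axis. Payload 4.2 kg.
Tool frame: the origin (TCP) lies on the centre line of the jaws, within the pads' length; the fingertips stand 25 mm ahead of it and the grasp point (between the pads) lies 6 mm ahead of it; z points along the fingers, y is the line along which they close (so a half turn about z gives the same grasp; the last joint's range is limited). The gripper opens to 87 mm and grips with 3 to 60 N. Pads are 19 mm wide; open, the fingers measure 117 mm over their backs; the gripper's body (75 mm by 190 mm) begins 51 mm behind the grasp point.
Start: joints at [87.812, 22.042, 0.453, 0, -68.411, -14.817], TCP at [0.183, 0.598, 0.248] pointing down, gripper open.
Joint ranges: [-179.83, 179.83], [-69.29, 118.12], [-61.27, 80.66], [-181.25, 117.63], [-171.15, -9.14], [-177.46, 177.46]. Speed limits (degrees/s): [159.86, 159.86, 180, 180, 180, 180].

### API

Orientations are given as a 3x3 rotation matrix whose columns are the frame's x, y, z axes.
In Python, from station import r gives the robot as it stands.
- The arm moves only by the tool move_arm, never from a script. Its argument "series" is a list of rows, each an object with "grip": the opening, from 0 (shut) to 1 (fully open); "xyz": the shift along the tool's x, y, z in mm, a list of three; "angular": the turn, a rotation vector about the tool's x, y, z in rad, a list of three. A call has 1 to 10 rows; each row is the pose to reach, as a shift and turn from the pose commanded when the call began, along the tool's axes at that moment; what a row does not reach only later rows make up. A row lasts 1/10 s, in which the tool goes at most 50 mm and 8.59 degrees, less where a joint would pass 70% of its speed; a pose out of reach is approached as far as the arm can. A call with a gripper value outside its range is refused whole. The fingers move at their own pace and stop on an object; the grip force is fixed at half the most. Time passes only in rows, so rows that repeat a pose let the fingers close. It gives the time, the measured TCP pose, the force, the opening and the grip force at its end, in the units of the state.
- r.sense(): the state, without advancing time (a new reading comes with each control period).
- r.capture(name): name is "side" or "top"; returns a dict with "img" (400x640x3 uint8, red, green, blue), "camera_matrix" (3x3 intrinsics, pixels), "k1" (the pictures are not rectified: a ray, as slopes to the right and down, at radius r is drawn at 1 + k1 r^2 times it, then the intrinsics apply), "rvec" (rotation vector, rad) and "tvec" (3), from world to camera coordinates, as OpenCV has them. Camera axes: x right, y down, z forward; pixel columns grow to the right and rows downward; lengths in m; the calibration is good to about 2 mm. A picture is of the moment at which its call begins. There is no depth.
- r.finish_job(): hands the job in; it is judged then, once.
The state is a dict: "time_s": time; "joints": joint angles; "joint_velocities": joint speeds; "effort": joint torques, N m; "tcp_pos": TCP position; "ee_rot": TCP orientation; "wrist_force": force on the tool from outside, world axes, zero at the start; "moment": the same for the moment, N m; "gripper_width": opening from 0.0 (shut) to 1.0 (fully open); "gripper_force": force on a finger pad.
Only numpy, scipy, OpenCV 4.12 (cv2) and the standard library are available. Lean on these libraries where they do the work, as an engineer would, in place of code of your own. Each camera call takes 0.05 s, during which the arm holds its last target. There are 200 camera calls.

## Working session

There is one attempt and no reset: what is moved stays moved. The work goes in short steps, Python scripts to look and compute and a tool call to move; the robot and the scene stay as the last step left them, time stands still between calls to the robot, and variables do not carry over. Pictures are saved under pics/ and viewed, at most 10 in all, crops included, and the job is handed in when it is done.

Besides the shell and the picture viewer there is one more tool, called after "Emit:" as a command line: name --argument value ..., lists and objects as JSON in quotes. move_arm: Moves the arm, as the interface text tells. Its arguments: {"type":"object","properties":{"series":{"type":"array"}},"required":["series"]}

```bash
mkdir -p pics; cat > h.py <<'E'
import numpy as np, cv2
from station import r
def ray(c,uv):
    K=c["camera_matrix"];k=c["k1"]
    p=cv2.undistortPoints(np.float64(uv).reshape(-1,1,2),np.float64(K),np.float64([k,0,0,0])).reshape(-1,2)
    R=cv2.Rodrigues(np.float64(c["rvec"]))[0];t=np.float64(c["tvec"]).ravel()
    return -R.T@t,np.c_[p,np.ones(len(p))]@R
def onz(c,uv,z):
    o,d=ray(c,uv); return o+d*((z-o[2])/d[:,2])[:,None]
E
python3 - <<'E'
from h import *
for n in("top","side"):
    c=r.capture(n);cv2.imwrite(f"pics/{n}0.png",c["img"][:,:,::-1]);print(n,ray(c,[[320,200]]))
s=r.sense();print(s["tcp_pos"],s["ee_rot"],s["gripper_width"],s["time_s"])
E
```

```text
top (array([ 0.26152837, -0.04163995,  1.06539452]), array([[ 0.19161755,  0.01934625, -0.98131971]]))
side (array([ 0.32681416, -0.67198944,  0.56036908]), array([[ 0.18054992,  0.75043159, -0.63593707]]))
[0.18260903 0.59721134 0.24655743] [[ 9.56240260e-01 -2.92582160e-01 -4.95149184e-04]
 [-2.92582561e-01 -9.56238251e-01 -1.96249729e-03]
 [ 1.00711106e-04  2.02149094e-03 -9.99997952e-01]] 0.9998371419327078 0.1
```

View pics/top0.png

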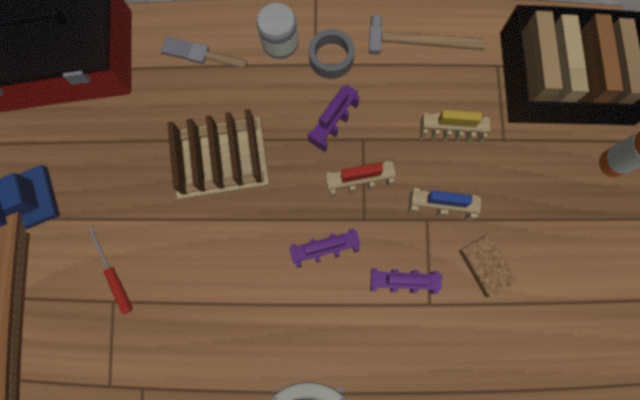

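View pics/side0.png

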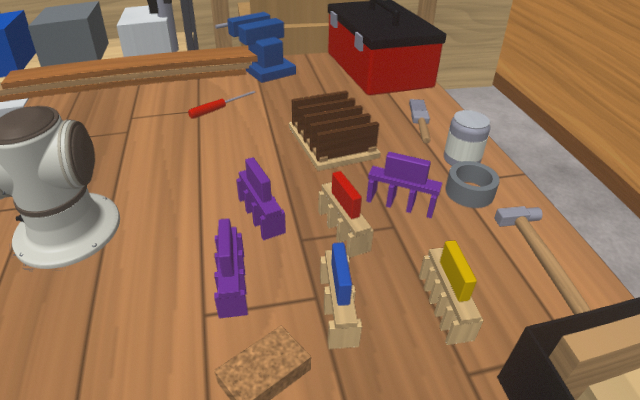

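The top view shows the red spacer at about (361,175) and the rack at (218,157). Blue is at (447,203), yellow at (456,124), and there are three purple look-alikes. Next I'll enlarge the red spacer and the rack.

```bash
python3 - <<'E'
from h import *
c=r.capture("top");im=c["img"]
a=cv2.resize(im[105:200,160:270],None,fx=5,fy=5,interpolation=cv2.INTER_CUBIC)
b=cv2.resize(im[150:200,320:400],None,fx=5,fy=5,interpolation=cv2.INTER_CUBIC)
o=np.zeros((480,550+10,3),np.uint8);o[:475,:550]=a
cv2.imwrite("pics/z1.png",o[:,:,::-1]);cv2.imwrite("pics/z2.png",b[:,:,::-1])
hsv=cv2.cvtColor(im,cv2.COLOR_RGB2HSV)
m=((hsv[...,0]<6)|(hsv[...,0]>174))&(hsv[...,1]>190)&(hsv[...,2]>60)
m[:150]=0;m[200:]=0;m[:,:320]=0;m[:,400:]=0
print(np.unique(hsv[...,2][m]//10,return_counts=True))
for col in (350,360,370): print(col,[(y,int(hsv[y,col,2])) for y in range(162,186)if m[y,col]])
d=(hsv[...,2]<75); d[:105]=0;d[200:]=0;d[:,:160]=0;d[:,275:]=0
n,l,st,ce=cv2.connectedComponentsWithStats(d.astype(np.uint8));print(st[1:])
for row in(130,150,170):print(row,hsv[row,165:270,2])
E
```

```text
(array([ 8,  9, 11, 12, 13], dtype=uint8), array([ 5,  4,  1,  2, 10]))
350 [(170, 138), (178, 91)]
360 []
370 []
[[246 110  16  72 444]
 [226 114  17  71 529]
 [207 117  17  71 606]
 [188 120  17  71 671]
 [169 123  17  71 755]]
130 [115 109  99  82  64  67  64  67  53  46  47  42  45  51  77 109 129 135
 136 138 136 126  99  76  70  64  63  59  53  47  45  42  54  85 112 125
 126 130 127 127 127 109  89  72  71  69  66  57  52  43  43  61  93 122
 133 131 132 131 130 130 124 114  92  72  69  64  69  63  49  47  58  82
  98 112 111 111 115 116 113 119 119 109  92  74  67  69  63  63  53  59
  92 124 143 151 149 143 126 106 105 106 111 108 109 108 109]
150 [121 119 121 113  97  77  68  65  67  62  53  43  51  45  42  45  48  86
 120 144 150 151 148 136 111  84  61  68  66  65  52  44  46  45  45  58
  97 136 151 151 153 154 151 140 110  75  72  71  69  63  53  50  41  48
  67 111 142 151 154 152 151 152 151 136 106  77  66  69  69  63  53  48
  46  76 115 145 151 152 151 151 151 152 150 141 120  87  70  74  65  63
  56  53  74 113 140 148 150 148 142 123 108 108 114 111 115]
170 [111 112 111 111 110 108  85  72  68  71  66  61  50  49  43  44  42  42
  50  83 124 147 147 150 149 143 115  84  68  70  65  64  53  42  43  42
  47  53  93 137 148 150 151 150 148 138 107  81  70  72  67  61  57  44
  45  41  54  94 120 142 148 145 145 144 146 141 120  91  72  68  68  66
  56  48  47  58  93 125 138 146 146 145 145 147 147 143 124  95  76  69
  70  67  64  50  56  84 121 140 141 141 140 131 115 106 108]
```

View pics/z1.png

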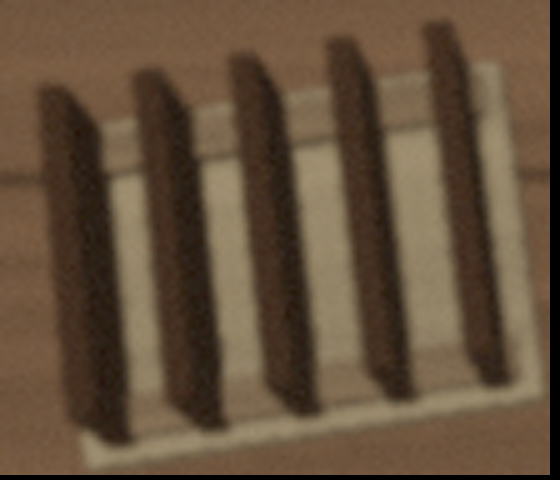

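View pics/z2.png

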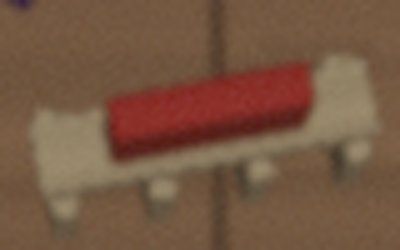

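The crops show the rack base corners at zoom (500,62), (543,395) and (90,468), and five slats whose left top edges are clean. The red handle's top face runs about from (108,98) to (310,105).

```bash
cat > m.py <<'E'
from h import *
def rack(c):
    im=c["img"];V=cv2.GaussianBlur(im,(3,3),0).max(2).astype(float);mids=[];angs=[]
    for x0,x1,y0,y1 in((169,173,128,185),(188,192,125,182),(207,211,122,179),(226,230,119,176),(245,249,116,173)):
        pts=[]
        for y in range(y0+4,y1-6):
            xc=x0+(y-y0)*6/57
            for x in range(int(xc)-5,int(xc)+7):
                if V[y,x]>=92>V[y,x+1]: pts.append((x+(V[y,x]-92)/(V[y,x]-V[y,x+1]),y));break
        vx,vy,a,b=cv2.fitLine(np.float32(pts),cv2.DIST_HUBER,0,.01,.01).ravel()
        P=onz(c,[[a-30*vx/vy,b-30],[a+30*vx/vy,b+30]],.082);d=P[0]-P[1];d/=np.linalg.norm(d)
        mids.append(P.mean(0)-.006*np.array([-d[1],d[0],0]));angs.append(np.degrees(np.arctan2(d[1],d[0])))
    return np.array(mids),np.array(angs)
def red(c,z=.107,vmin=105):
    im=c["img"].astype(int)
    m=((im[...,0]>vmin)&(im[...,1]<.45*im[...,0])&(im[...,2]<.45*im[...,0])).astype(np.uint8)
    m[:105]=0;m[230:]=0;m[:,:150]=0;m[:,440:]=0
    n,l,st,ce=cv2.connectedComponentsWithStats(m);i=1+st[1:,4].argmax()
    v,u=np.where(l==i);P=onz(c,np.c_[u,v],z)[:,:2]
    (cx,cy),(w,h),a=cv2.minAreaRect(np.float32(P*1000))
    q=P-P.mean(0);e=np.linalg.svd(q,full_matrices=0)[2][0];e*=np.sign(e[1])
    return dict(rect=(cx,cy,w,h,a),mean=P.mean(0)*1000,yang=np.degrees(np.arctan2(-e[0],e[1])),box=st[i])
E
python3 - <<'E'
from m import *
np.set_printoptions(precision=4,suppress=True)
c=r.capture("top");mi,an=rack(c);print(mi,an)
z=lambda u,v:(160+u/5-.4,105+v/5-.4)
B=onz(c,[z(500,62),z(543,395),z(90,468)],.016);print("base",B,(B[0]+B[2])/2,np.linalg.norm(B[0]-B[1]),np.linalg.norm(B[2]-B[1]))
T=onz(c,[z(48,87),z(145,70),z(242,54),z(338,38),z(435,22)],.082);print("far ends",T)
for v in(90,105,112):print(v,red(c,vmin=v))
w=lambda u,v:(320+u/5-.4,150+v/5-.4)
H=onz(c,[w(108,98),w(308,63)],.107);print("handle far corners",H,np.linalg.norm(H[0]-H[1]))
E
```

```text
[[0.5408 0.2729 0.082 ]
 [0.5532 0.2328 0.082 ]
 [0.5564 0.1929 0.082 ]
 [0.548  0.1508 0.082 ]
 [0.557  0.1117 0.082 ]] [9.1908 9.5086 9.4961 9.283  9.2563]
base [[0.6479 0.1094 0.016 ]
 [0.5012 0.0871 0.016 ]
 [0.4702 0.278  0.016 ]] [0.5591 0.1937 0.016 ] 0.1483735152020449 0.19344210614519447
far ends [[0.6154 0.2855 0.082 ]
 [0.622  0.2454 0.082 ]
 [0.6283 0.2055 0.082 ]
 [0.6346 0.1663 0.082 ]
 [0.641  0.1269 0.082 ]]
90 {'rect': (504.33551025390625, -101.93736267089844, 22.361766815185547, 77.36100769042969, 11.996472358703613), 'mean': array([ 504.9748, -101.2646]), 'yang': np.float64(11.816634743962853), 'box': array([342, 163,  40,  18, 406], dtype=int32)}
105 {'rect': (506.6868896484375, -101.44277954101562, 17.645397186279297, 77.32279968261719, 11.625537872314453), 'mean': array([ 506.3632, -101.4353]), 'yang': np.float64(11.287083264175765), 'box': array([342, 163,  40,  15, 353], dtype=int32)}
112 {'rect': (506.6004333496094, -101.66325378417969, 16.74102020263672, 76.87964630126953, 11.11793041229248), 'mean': array([ 506.6139, -101.3929]), 'yang': np.float64(11.291861504820666), 'box': array([342, 163,  40,  15, 340], dtype=int32)}
handle far corners [[ 0.5085 -0.0629  0.107 ]
 [ 0.5223 -0.1393  0.107 ]] 0.07769127586081717
```

Emit:
move_arm --series '[{"grip": 0.65,"xyz": [514,574,48],"angular": [0,0,1.077]},{"grip": 0.65,"xyz": [514,574,48],"angular": [0,0,1.077]},{"grip": 0.65,"xyz": [514,574,48],"angular": [0,0,1.077]},{"grip": 0.65,"xyz": [514,574,48],"angular": [0,0,1.077]},{"grip": 0.65,"xyz": [514,574,48],"angular": [0,0,1.077]},{"grip": 0.65,"xyz": [514,574,48],"angular": [0,0,1.077]},{"grip": 0.65,"xyz": [514,574,48],"angular": [0,0,1.077]},{"grip": 0.65,"xyz": [514,574,48],"angular": [0,0,1.077]},{"grip": 0.65,"xyz": [514,574,48],"angular": [0,0,1.077]},{"grip": 0.65,"xyz": [514,574,48],"angular": [0,0,1.077]}]'

```text
time_s: 1.2
tcp_pos: [0.3927, 0.1429, 0.2167]
ee_rot: [[0.196, -0.981, 0.001], [-0.981, -0.196, 0.001], [-0.001, -0.001, -1.0]]
wrist_force: [1.3, 0.3, 0.0]
gripper_width: 0.651
gripper_force: 0.0
```

```bash
cat > go.py <<'E'
import sys
from h import *
from scipy.spatial.transform import Rotation as Ro
np.set_printoptions(precision=4,suppress=True)
x,y,z,a=map(float,sys.argv[1:])  # TCP target (m), world azimuth of tool y (deg)
s=r.sense();R=np.array(s["ee_rot"]);p=np.array(s["tcp_pos"])
ty=np.r_[np.cos(np.radians(a)),np.sin(np.radians(a)),0];tz=np.r_[0,0,-1.]
T=np.c_[np.cross(ty,tz),ty,tz]
print("t",s["time_s"],"tcp",p,"yaz",np.degrees(np.arctan2(R[1,1],R[0,1])),"w",s["gripper_width"],"gf",s["gripper_force"],"F",np.array(s["wrist_force"]),"j",np.array(s["joints"]))
print("xyz mm",R.T@(np.r_[x,y,z]-p)*1000,"ang",Ro.from_matrix(R.T@T).as_rotvec())
E
python3 go.py .5065 -.1014 .20 -168.7
```

```text
t 1.2 tcp [0.3927 0.1429 0.2167] yaz -168.66863846339933 w 0.6514406127824248 gf 0.0 F [1.2619 0.2625 0.0067] j [ 42.4836   3.0478 -29.4418   0.0001 -57.4489 -31.1523]
xyz mm [261.9405 -63.5805  16.5842] ang [-0.0009  0.0006  0.0005]
```

Emit:
move_arm --series '[{"grip": 0.65,"xyz": [255,-60,16],"angular": [0,0,0]},{"grip": 0.65,"xyz": [255,-60,16],"angular": [0,0,0]},{"grip": 0.65,"xyz": [255,-60,16],"angular": [0,0,0]},{"grip": 0.65,"xyz": [255,-60,16],"angular": [0,0,0]},{"grip": 0.65,"xyz": [255,-60,16],"angular": [0,0,0]},{"grip": 0.65,"xyz": [255,-60,16],"angular": [0,0,0]},{"grip": 0.65,"xyz": [255,-60,16],"angular": [0,0,0]},{"grip": 0.65,"xyz": [255,-60,16],"angular": [0,0,0]},{"grip": 0.65,"xyz": [255,-60,16],"angular": [0,0,0]}]'

```text
time_s: 2.1
tcp_pos: [0.5007, -0.0925, 0.2007]
ee_rot: [[0.197, -0.98, 0.0], [-0.98, -0.197, 0.0], [-0.0, -0.0, -1.0]]
wrist_force: [1.3, -0.2, 0.6]
gripper_width: 0.652
gripper_force: 0.0
```

```bash
python3 go.py .5065 -.1014 .094 -168.7
```

```text
t 2.1 tcp [ 0.5007 -0.0925  0.2007] yaz -168.6199102863587 w 0.652132977322808 gf 0.0 F [ 1.2878 -0.1815  0.5675] j [  7.8223  13.1892 -19.6045  -0.0142 -57.1996   3.5655]
xyz mm [  9.9325  -3.8859 106.649 ] ang [-0.0001  0.0002  0.0014]
```

Emit:
move_arm --series '[{"grip": 0.65,"xyz": [10,-4,20],"angular": [0,0,0]},{"grip": 0.65,"xyz": [10,-4,45],"angular": [0,0,0]},{"grip": 0.65,"xyz": [10,-4,70],"angular": [0,0,0]},{"grip": 0.65,"xyz": [10,-4,70],"angular": [0,0,0]},{"grip": 0.65,"xyz": [10,-4,70],"angular": [0,0,0]}]'

```text
time_s: 2.6
tcp_pos: [0.5073, -0.1017, 0.1312]
ee_rot: [[0.198, -0.98, 0.0], [-0.98, -0.198, -0.0], [0.0, -0.0, -1.0]]
wrist_force: [-0.4, -0.3, 0.2]
gripper_width: 0.648
gripper_force: 0.0
```

```bash
python3 go.py .5065 -.1014 .094 -168.7; python3 - <<'E'
from h import *
c=r.capture("side");cv2.imwrite("pics/s1.png",cv2.resize(c["img"][100:280,220:480],None,fx=3,fy=3)[:,:,::-1])
E
```

```text
t 2.6 tcp [ 0.5073 -0.1017  0.1312] yaz -168.58294810362017 w 0.6477713860249665 gf 0.0 F [-0.4316 -0.2762  0.2278] j [  6.6748  18.5427 -23.7109   0.0358 -47.7298   4.7182]
xyz mm [-0.4208  0.6965 37.162 ] ang [-0.0003 -0.0005  0.002 ]
```

View pics/s1.png

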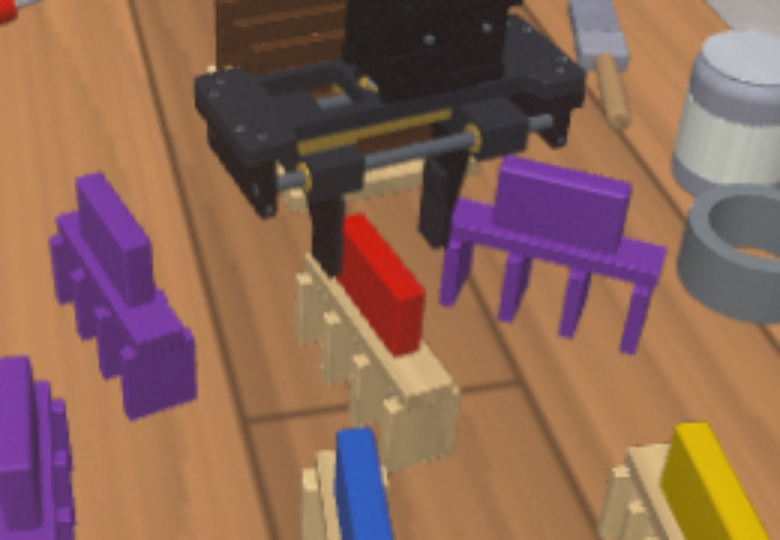

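The view shows the fingers at (325,270) and (435,240), straddling the middle of the red handle. The purple spacer is clear of the right finger. I'll go down and close.

Emit:
move_arm --series '[{"grip": 0.65,"xyz": [0,0,18],"angular": [0,0,0]},{"grip": 0.65,"xyz": [0,0,36],"angular": [0,0,0]},{"grip": 0.65,"xyz": [0,0,36],"angular": [0,0,0]},{"grip": 0.65,"xyz": [0,0,36],"angular": [0,0,0]},{"grip": 0.15,"xyz": [0,0,36],"angular": [0,0,0]},{"grip": 0.1,"xyz": [0,0,36],"angular": [0,0,0]},{"grip": 0.1,"xyz": [0,0,36],"angular": [0,0,0]},{"grip": 0.1,"xyz": [0,0,36],"angular": [0,0,0]},{"grip": 0.1,"xyz": [0,0,36],"angular": [0,0,0]},{"grip": 0.1,"xyz": [0,0,36],"angular": [0,0,0]}]'

```text
time_s: 3.65
tcp_pos: [0.5069, -0.1026, 0.0945]
ee_rot: [[0.196, -0.981, -0.0], [-0.981, -0.196, 0.0], [-0.0, 0.0, -1.0]]
wrist_force: [-1.5, 0.9, -0.9]
gripper_width: 0.205
gripper_force: 30.0
```

```bash
python3 go.py .5593 .1936 .234 -170.7
```

```text
t 3.65 tcp [ 0.5069 -0.1026  0.0945] yaz -168.71651712378005 w 0.20545111356643053 gf 30.043621737859212 F [-1.5489  0.8674 -0.9297] j [  6.5564  21.4367 -25.9633  -0.0022 -42.6082   4.7287]
xyz mm [-280.2163 -109.2749 -139.5355] ang [0.0001 0.     0.0346]
```

Emit:
move_arm --series '[{"grip": 0.1,"xyz": [0,0,-20],"angular": [0,0,0]},{"grip": 0.1,"xyz": [0,0,-50],"angular": [0,0,0]},{"grip": 0.1,"xyz": [0,0,-85],"angular": [0,0,0]},{"grip": 0.1,"xyz": [0,0,-120],"angular": [0,0,0]},{"grip": 0.1,"xyz": [0,0,-140],"angular": [0,0,0]},{"grip": 0.1,"xyz": [-30,-12,-140],"angular": [0,0,0.01]},{"grip": 0.1,"xyz": [-65,-25,-140],"angular": [0,0,0.02]},{"grip": 0.1,"xyz": [-100,-40,-140],"angular": [0,0,0.035]},{"grip": 0.1,"xyz": [-140,-55,-140],"angular": [0,0,0.035]},{"grip": 0.1,"xyz": [-180,-70,-140],"angular": [0,0,0.035]}]'

```text
time_s: 4.65
tcp_pos: [0.54, 0.0891, 0.234]
ee_rot: [[0.161, -0.987, -0.001], [-0.987, -0.161, -0.0], [-0.0, 0.001, -1.0]]
wrist_force: [1.7, -0.1, -2.0]
gripper_width: 0.201
gripper_force: 30.0
```

```bash
python3 go.py .5593 .1936 .234 -170.7
```

```text
t 4.65 tcp [0.54   0.0891 0.234 ] yaz -170.75220676542094 w 0.2012403924387437 gf 30.046867097262293 F [ 1.6827 -0.0579 -1.9594] j [ 26.3289  15.1321 -11.7044  -0.0233 -63.2251 -17.0706]
xyz mm [-100.0892  -35.8232   -0.0649] ang [ 0.0011  0.     -0.0009]
```

Emit:
move_arm --series '[{"grip": 0.1,"xyz": [-30,-11,0],"angular": [0,0,0]},{"grip": 0.1,"xyz": [-60,-22,0],"angular": [0,0,0]},{"grip": 0.1,"xyz": [-85,-32,0],"angular": [0,0,0]},{"grip": 0.1,"xyz": [-95,-34,0],"angular": [0,0,0]},{"grip": 0.1,"xyz": [-95,-34,0],"angular": [0,0,0]},{"grip": 0.1,"xyz": [-95,-34,0],"angular": [0,0,0]}]'

```text
time_s: 5.25
tcp_pos: [0.5581, 0.1861, 0.234]
ee_rot: [[0.161, -0.987, -0.001], [-0.987, -0.161, -0.001], [0.001, 0.002, -1.0]]
wrist_force: [-0.5, -0.4, -1.6]
gripper_width: 0.205
gripper_force: 30.0
```

```bash
python3 go.py .5593 .1936 .192 -170.7; python3 - <<'E'
from h import *
c=r.capture("side");cv2.imwrite("pics/s2.png",cv2.resize(c["img"][20:190,230:450],None,fx=3.5,fy=3.5)[:,:,::-1])
E
```

```text
t 5.25 tcp [0.5581 0.1861 0.234 ] yaz -170.73529628391466 w 0.20498490009974107 gf 30.047526409034617 F [-0.4516 -0.3752 -1.637 ] j [ 34.2015  19.0893  -6.0157  -0.0084 -64.9878 -24.9333]
xyz mm [-7.1872 -2.4325 41.9849] ang [ 0.0015 -0.0006 -0.0006]
```

View pics/s2.png

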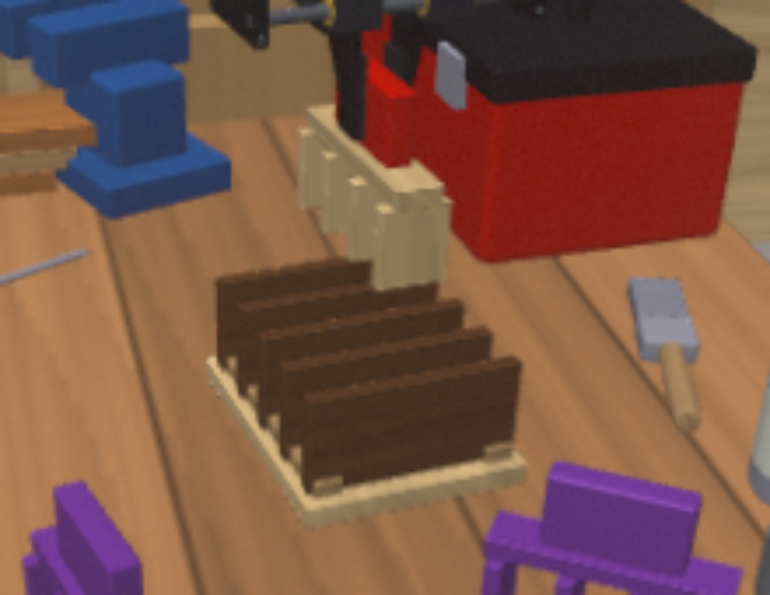

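The spacer hangs level, with the tip of its nearest tooth at about (410,288). I'll lower it to just above the slats and check the alignment.

Emit:
move_arm --series '[{"grip": 0.1,"xyz": [-7,-2,12],"angular": [0,0,0]},{"grip": 0.1,"xyz": [-7,-2,28],"angular": [0,0,0]},{"grip": 0.1,"xyz": [-7,-2,42],"angular": [0,0,0]},{"grip": 0.1,"xyz": [-7,-2,46],"angular": [0,0,0]},{"grip": 0.1,"xyz": [-7,-2,46],"angular": [0,0,0]},{"grip": 0.1,"xyz": [-7,-2,46],"angular": [0,0,0]}]'

```text
time_s: 5.9
tcp_pos: [0.5599, 0.1941, 0.189]
ee_rot: [[0.161, -0.987, 0.001], [-0.987, -0.161, 0.0], [-0.0, -0.001, -1.0]]
wrist_force: [0.3, 0.1, -1.6]
gripper_width: 0.205
gripper_force: 30.0
```

```bash
python3 go.py .5593 .1930 .126 -170.7; python3 - <<'E'
from h import *
c=r.capture("side");cv2.imwrite("pics/s3.png",cv2.resize(c["img"][40:170,280:400],None,fx=4.5,fy=4.5)[:,:,::-1])
# expected pixels for rack-frame points
def pj(P):
    return cv2.projectPoints(np.float64(P),np.float64(c["rvec"]),np.float64(c["tvec"]),np.float64(c["camera_matrix"]),np.float64([c["k1"],0,0,0]))[0].reshape(-1,2)
a=np.radians(9.35);R=np.array([[np.cos(a),-np.sin(a),0],[np.sin(a),np.cos(a),0],[0,0,1]]);o=np.array([.5593,.1936,0])
P=[(-.07,-.086,.082),(.07,-.086,.082),(-.022,-.065,.094),(.022,-.065,.094),(-.022,-.065,.144),(.022,-.065,.144)]
print((pj([R@np.array(p)+o for p in P])-[280,40])*4.5)
E
```

```text
t 5.9 tcp [0.5599 0.1941 0.189 ] yaz -170.72910569970688 w 0.20513473287289874 gf 30.047771778772585 F [ 0.2753  0.116  -1.6067] j [ 34.7698  21.576   -9.1557   0.0231 -59.2109 -25.5107]
xyz mm [ 0.9569  0.848  62.963 ] ang [-0.0011  0.0001 -0.0005]
[[171.03934701 426.28113147]
 [445.03159016 373.93375006]
 [250.79669477 363.39446455]
 [336.43166095 347.71141809]
 [255.29893986 265.87703869]
 [343.60082641 251.20933324]]
```

View pics/s3.png

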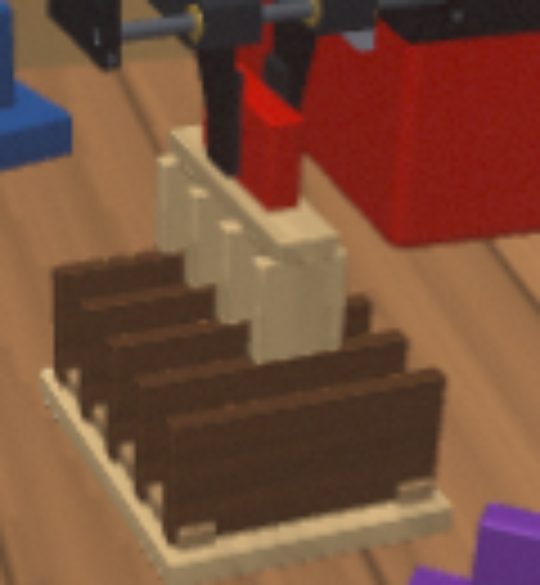

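Predicted and observed tooth and slat corners agree to about 1–2 px, with the tooth at (250,362)–(342,352) and the slat at (170,420)–(443,373). I'll insert it now.

Emit:
move_arm --series '[{"grip": 0.1,"xyz": [1,1,8],"angular": [0,0,0]},{"grip": 0.1,"xyz": [1,1,16],"angular": [0,0,0]},{"grip": 0.1,"xyz": [1,1,24],"angular": [0,0,0]},{"grip": 0.1,"xyz": [1,1,32],"angular": [0,0,0]},{"grip": 0.1,"xyz": [1,1,40],"angular": [0,0,0]},{"grip": 0.1,"xyz": [1,1,47],"angular": [0,0,0]},{"grip": 0.1,"xyz": [1,1,54],"angular": [0,0,0]},{"grip": 0.1,"xyz": [1,1,58],"angular": [0,0,0]},{"grip": 0.1,"xyz": [1,1,58],"angular": [0,0,0]}]'

```text
time_s: 6.85
tcp_pos: [0.5584, 0.1928, 0.1297]
ee_rot: [[0.161, -0.987, -0.001], [-0.987, -0.161, -0.001], [0.001, 0.001, -1.0]]
wrist_force: [-0.6, 0.0, -1.2]
gripper_width: 0.203
gripper_force: 30.0
```

```bash
python3 go.py .5593 .1930 .126 -170.7
```

```text
t 6.85 tcp [0.5584 0.1928 0.1297] yaz -170.7203573597841 w 0.20331040757580596 gf 30.047755776322447 F [-0.5802  0.0208 -1.1577] j [ 34.7429  24.947  -13.3913  -0.0057 -51.7444 -25.4598]
xyz mm [-0.0457 -0.9643  3.6744] ang [ 0.0013 -0.0005 -0.0004]
```

Emit:
move_arm --series '[{"grip": 0.1,"xyz": [0,0,1],"angular": [0,0,0]},{"grip": 0.1,"xyz": [0,0,2],"angular": [0,0,0]},{"grip": 0.1,"xyz": [0,0,3],"angular": [0,0,0]},{"grip": 0.1,"xyz": [0,0,4],"angular": [0,0,0]},{"grip": 0.1,"xyz": [0,0,4],"angular": [0,0,0]}]'

```text
time_s: 7.35
tcp_pos: [0.5587, 0.193, 0.1265]
ee_rot: [[0.161, -0.987, 0.0], [-0.987, -0.161, 0.0], [-0.0, -0.0, -1.0]]
wrist_force: [0.4, 0.3, -1.4]
gripper_width: 0.203
gripper_force: 30.0
```

Emit:
move_arm --series '[{"grip": 0.3,"xyz": [0,0,0.5],"angular": [0,0,0]},{"grip": 0.5,"xyz": [0,0,0],"angular": [0,0,0]},{"grip": 0.6,"xyz": [0,0,0],"angular": [0,0,0]},{"grip": 0.6,"xyz": [0,0,0],"angular": [0,0,0]},{"grip": 0.6,"xyz": [0,0,-15],"angular": [0,0,0]},{"grip": 0.6,"xyz": [0,0,-40],"angular": [0,0,0]},{"grip": 0.6,"xyz": [0,0,-80],"angular": [0,0,0]},{"grip": 0.6,"xyz": [0,0,-120],"angular": [0,0,0]},{"grip": 0.6,"xyz": [0,0,-150],"angular": [0,0,0]},{"grip": 0.6,"xyz": [0,0,-150],"angular": [0,0,0]}]'

```text
time_s: 8.35
tcp_pos: [0.5609, 0.1939, 0.2824]
ee_rot: [[0.162, -0.987, 0.01], [-0.987, -0.162, 0.005], [-0.003, -0.011, -1.0]]
wrist_force: [0.0, 1.0, 0.5]
gripper_width: 0.599
gripper_force: 0.0
```

```bash
python3 go.py .5593 .1930 .27 -170.7; python3 - <<'E'
from h import *
c=r.capture("side");cv2.imwrite("pics/s4.png",cv2.resize(c["img"][40:360,220:500],None,fx=1.8,fy=1.8)[:,:,::-1])
E
```

```text
t 8.35 tcp [0.5609 0.1939 0.2824] yaz -170.6781646581451 w 0.5992592648095776 gf 0.0 F [0.0493 1.0098 0.5015] j [ 34.7424  17.3965  -1.4359   0.1161 -70.528  -25.4577]
xyz mm [ 0.6308  1.8284 12.3446] ang [-0.0109  0.0031  0.0004]
```

View pics/s4.png

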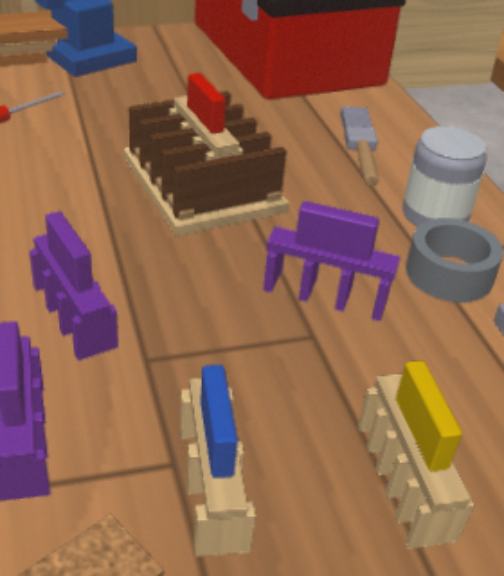

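The red spacer sits fully in the rack with its back on the slats, around (208,115). The blue and yellow spacers stand undisturbed, and the gripper is clear.

```bash
python3 -c "
from station import r
print(r.finish_job())"
```

```text
the job is handed in; nothing more can be done
None
```

The red four-tooth spacer is seated in the rack and released, the blue and yellow spacers look undisturbed in the last camera view, and the job is handed in; no verdict came back.

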